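Hang the head magnifier on its rail

ROBOT

A 6-joint arm with a two-finger parallel gripper is mounted at the origin on the work surface. World frame = base frame: x ahead of the robot, y to its left, z up, the work surface at z = 0. Lengths are in m, angles in rad, forces in N, time in s.
With the tool pointing down it reaches from about 0.3 to 0.825 m from the base axis. Payload 5.4 kg.
Tool frame: the origin (TCP) lies at the very end of the fingers, on their centre line; the grasp point (between the pads) lies 19 mm behind it; y points along the fingers, z is the direction in which the jaws open and shut, and the axes are right-handed (so a half turn about y gives the same grasp; the last joint's range is limited). The gripper opens to 92 mm and grips with 3 to 60 N. Pads are 20 mm wide; open, the fingers measure 128 mm over their backs; the gripper's body (75 mm by 189 mm) begins 69 mm behind the grasp point.
Start: joints at [0.917, 0.158, 1.597, -0, 1.386, -0.21], TCP at [0.247, 0.519, 0.215] pointing down, gripper open.
Joint ranges: [-2.91, 2.91], [-0.94, 2.29], [0.18, 2.7], [-1.29, 4.43], [0.17, 2.64], [-3, 3]. Speed limits (rad/s): [2.57, 2.57, 3.14, 3.14, 3.14, 3.14].

INTERFACE

Orientations are given as a unit quaternion [x, y, z, w].
In Python, from workcell import manip gives the robot as it stands.
- The arm moves only by the tool jog_arm, never from a script. Its argument "motion" is one flat list of numbers, 7 for each row, row after row: the shift along the tool's x, y, z in mm, then the turn, a rotation vector about the tool's x, y, z in degrees, then the opening in per cent of the stroke, from 0 (shut) to 100 (fully open). A call has 1 to 20 rows; each row is the pose to reach, as a shift and turn from the pose commanded when the call began, along the tool's axes at that moment; what a row does not reach only later rows make up. A row lasts 1/8 s, in which the tool goes at most 62.5 mm and 10.7 degrees, less where a joint would pass 70% of its speed; a pose out of reach is approached as far as the arm can. A call with a gripper value outside its range is refused whole. The fingers move at their own pace and stop on an object; "force" is the grip in N (left out, the last holds). Time passes only in rows, so rows that repeat a pose let the fingers close. It gives the time, the measured TCP pose, the force and the opening at its end, in the units of the state.
- manip.get_obs(): the state, without advancing time (a new reading comes with each control period).
- manip.snapshot(name): name is "scene" or "top"; returns a dict with "color" (420x560x3 uint8, red, green, blue), "fx", "fy", "cx", "cy" (pixels), "extrinsics" (4x4, takes a point from camera to world coordinates). Camera axes: x right, y down, z forward; pixel columns grow to the right and rows downward; lengths in m; the calibration is good to about 2 mm. A picture is of the moment at which its call begins. There is no depth.
- manip.job_done(): hands the job in, once; it reports no verdict.
Trained networks look in the newest picture that a camera, given by its name, has taken for a name from the list of things; names that differ only in an ending like _2 or _b are one class to them, and where a whole thing is asked for, a point or a joint stands for the part that bears it (a point fixed in the world has none). Each returns a list of dicts, best first, with "conf" (0 to 1); they miss things now and then, are a little off and sometimes report something else, mostly with a low value. They report only what shows in the picture. A call takes as long as a camera call.
- manip.spot_in(camera, thing): "location" ([x, y, z] in m, in the coordinates of the camera as it stood for that picture, good to about 4 mm: the middle of the surface that is visible of it).
- manip.silhouettes(camera, thing): "pixels" (420x560 bool, what is visible of it).
The state is a dict: "clock": time; "qpos": joint angles; "qd": joint speeds; "tau": joint torques, N m; "position": TCP position; "ee_rot": TCP orientation; "wrist_force": force on the tool from outside, world axes, zero at the start; "moment": the same for the moment, N m; "width": opening from 0.0 (shut) to 1.0 (fully open).
Only numpy, scipy, OpenCV 4.12 (cv2) and the standard library are available. Lean on these libraries where they do the work, as an engineer would, in place of code of your own. Each camera call takes 0.05 s, during which the arm holds its last target. There are 200 camera calls.

TASK

The board inspection is finished: hang the head magnifier (the head band with the flip-up lens) over the bar of the steel rail, so that its band straddles the bar and hangs freely from its crown, square across the bar and near the middle of the bar. Leave the headphones standing where they are.

Things in the scene. Friction and masses are not known exactly. Their poses are not given: they have to be found in the camera images.
- magnifier: Head magnifier, 0.13-0.25 kg, standing as an arch on two black temple pads at y = +-66 mm (44 in x, 16 in y, 55 mm high; clear gap between them 116). Grey half-round band in its y-z plane, 30 mm wide, 4 thick, 144 across. Only it has a lens: flat, 100 mm in y, x -34 to -74 mm, 137-145 mm up, on a 10 mm arm. Origin midway between the pads' undersides, z up; a bar passes through along x.
- magnifier_lamp (a point): Centre of the black lamp housing on top of the magnifier's crown, 141 mm above its feet: a block 28 mm in x by 36 mm in y, from 127 (top of the band) to 155 mm up. The place to grip, across its 36 mm, fingers closing along y. Axes as magnifier.
- magnifier_crown (a point): Centre of the underside of the magnifier's band at its crown, 123 mm above its feet: the place that rests on the bar. Axes as magnifier.
- rail: Hanging rail fixed to the bench: a bent steel bar of 16 mm diameter on two posts at y = +-130 mm, running along its own y axis, straight over 236 mm; top of the bar 145 mm above the bench. Grey base plate 70 (x) by 300 (y) by 8 mm. Origin at the centre of the base's underside, on the bench; z up.
- rail_top (a point): Middle of the bar's length on top of the bar, 145 mm above the bench; axes as rail (y along the bar).
- headphones: Bystander: black headphones of the same arch shape, with no lens and no lamp housing, a low grey pad on the crown (136 mm high in all, 156 mm wide) and broad ear cups, standing upright on the cups. Origin midway between the cups' undersides, z up, arch in its y-z plane.

How it is judged:
At the end, for the whole second after the job is handed in: The magnifier hangs at rest on the bar by its crown: crown within 20 mm of the bar's axis, within 60 mm of mid-length and within 10 mm of the bar's top in height, either way round, within 17 degrees of square across the bar and within 17 degrees of upright (x of magnifier_crown in the frame of rail_top between -0.02 and 0.02 m and y of magnifier_crown in the frame of rail_top between -0.06 and 0.06 m and z of magnifier_crown in the frame of rail_top between -0.01 and 0.01 m and angle between the x axis of magnifier and the y axis of rail, either way round below 0.3 rad and angle between magnifier's own z axis and vertical below 0.3 rad and contact force between magnifier and rail above 0.3 N and linear speed of magnifier below 0.03 m/s and angular speed of magnifier below 0.3 rad/s); the robot touches nothing.
It fails at once if the headphones are shoved or carried more than 40 mm, or tipped over (distance of headphones from where it was at the start of the episode above 0.04 m or angle between headphones's own z axis and vertical above 0.5 rad).
It also fails if it takes over 51 s, if anything falls off the work surface, if the arm or the gripper's body presses on something with over 40 N, if the wrist force passes 120 N, or if a joint passes its speed limit or range.

## Working session

There is one attempt and no reset: what is moved stays moved. The work goes in short steps, Python scripts to look and compute and a tool call to move; the robot and the scene stay as the last step left them, time stands still between calls to the robot, and variables do not carry over. Pictures are saved under pics/ and viewed, about 8 in all and at most 12, crops included, and the job is handed in when it is done.

Besides the shell and the picture viewer there is one more tool, called after "Emit:" by a JSON object that holds its "api" and its "payload", one argument or row to a line. jog_arm: Moves the arm, as the interface text tells. Its arguments: {"type":"object","properties":{"motion":{"type":"array"},"force":{"type":"number"}},"required":["motion"]}

```bash
mkdir -p pics
cat > h.py <<'E'
from workcell import manip
import numpy as np, cv2
def snap(n,f=None):
    s=manip.snapshot(n)
    if f: cv2.imwrite(f'pics/{f}.png',s['color'][:,:,::-1])
    return s
def proj(s,P):
    E=np.linalg.inv(s['extrinsics']);p=np.atleast_2d(P)@E[:3,:3].T+E[:3,3]
    return np.c_[s['fx']*p[:,0]/p[:,2]+s['cx'],s['fy']*p[:,1]/p[:,2]+s['cy']]
def ray(s,uv):
    E=s['extrinsics'];d=E[:3,:3]@np.array([(uv[0]-s['cx'])/s['fx'],(uv[1]-s['cy'])/s['fy'],1]);return E[:3,3],d/np.linalg.norm(d)
def atz(s,uv,z):
    o,d=ray(s,uv);return o+d*(z-o[2])/d[2]
def tri(s1,u1,s2,u2):
    o1,d1=ray(s1,u1);o2,d2=ray(s2,u2)
    t=np.linalg.lstsq(np.c_[d1,-d2],o2-o1,rcond=None)[0]
    a,b=o1+t[0]*d1,o2+t[1]*d2
    return (a+b)/2,np.linalg.norm(a-b)
E
python3 - <<'E'
from h import *
S={c:snap(c,c+'1') for c in('scene','top')}
for c in S:
    print(c,S[c]['extrinsics'].round(3).tolist(),S[c]['fx'])
    for t in('magnifier','magnifier_lamp','magnifier_crown','rail','rail_top','headphones'):
        for r in manip.spot_in(c,t)[:2]:
            E=S[c]['extrinsics'];print(t,round(r['conf'],2),(E[:3,:3]@r['location']+E[:3,3]).round(3))
    for t in('magnifier','magnifier_lamp','rail','headphones'):
        for r in manip.silhouettes(c,t)[:2]:
            v,u=np.nonzero(r['pixels']);print(' sil',t,round(r['conf'],2),len(u),u.min(),u.max(),v.min(),v.max(),u.mean().round(1),v.mean().round(1))
print(manip.get_obs())
cv2.imwrite('pics/a.png',np.hstack([S['scene']['color'],S['top']['color']])[:,:,::-1])
E
```

```text
scene [[0.419, 0.772, -0.477, 0.943], [0.908, -0.362, 0.212, -0.208], [-0.009, -0.522, -0.853, 0.889], [0.0, 0.0, 0.0, 1.0]] 470.6805224524541
magnifier 0.68 [ 0.484 -0.078  0.142]
magnifier_lamp 0.89 [ 0.479 -0.078  0.139]
magnifier_crown 0.85 [ 0.487 -0.079  0.141]
rail 0.84 [0.579 0.259 0.006]
rail_top 0.8 [0.573 0.266 0.004]
headphones 0.61 [ 0.468 -0.291  0.092]
 sil magnifier 0.61 2618 213 286 178 234 248.0 205.8
 sil magnifier 0.19 2072 112 189 220 297 144.4 250.5
 sil magnifier_lamp 0.57 2567 213 285 178 235 248.0 205.8
 sil rail 0.97 5076 346 485 153 246 415.3 202.9
 sil headphones 0.77 2222 111 190 220 297 144.1 250.6
top [[-0.028, -0.997, 0.073, 0.444], [-0.999, 0.026, -0.019, 0.012], [0.017, -0.074, -0.997, 1.075], [0.0, 0.0, 0.0, 1.0]] 424.74881642072205
magnifier 0.55 [ 0.482 -0.077  0.14 ]
magnifier_lamp 0.78 [ 0.482 -0.078  0.143]
magnifier_crown 0.82 [ 0.48  -0.077  0.142]
rail 0.8 [0.57  0.267 0.009]
rail_top 0.86 [0.572 0.265 0.009]
headphones 0.63 [ 0.457 -0.266  0.105]
 sil magnifier 0.96 1688 274 340 198 257 310.6 225.8
 sil magnifier_lamp 0.75 1786 273 340 197 257 310.3 225.9
 sil rail 0.86 3469 94 228 178 208 165.2 192.9
 sil headphones 0.63 1194 357 424 209 255 392.2 233.1
{'clock': 1.1, 'qpos': array([ 9.16889479e-01,  1.58414940e-01,  1.59701594e+00, -2.54792391e-09,
        1.38617769e+00, -2.10076315e-01]), 'qd': array([ 0.00046866, -0.00059851, -0.0012002 ,  0.0018803 ,  0.00049429,
       -0.00014352]), 'tau': array([ 2.76114788e-04, -3.85595942e+01, -3.22361863e+01,  7.02424790e-02,
        3.08058411e-02, -1.70487624e-05]), 'position': array([0.24690181, 0.51927246, 0.21458475]), 'ee_rot': array([ 0.689772  , -0.15563537,  0.15563066, -0.68976178]), 'wrist_force': array([0.29493263, 0.16349492, 0.0376848 ]), 'moment': array([-0.00510657,  0.01588052, -0.01186461]), 'width': 0.9988735068100295}
```

View pics/scene1.png

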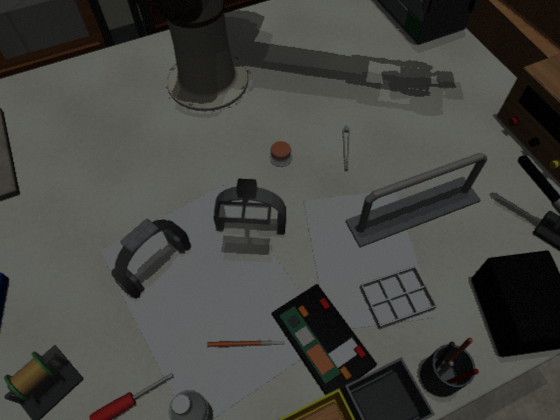

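View pics/top1.png

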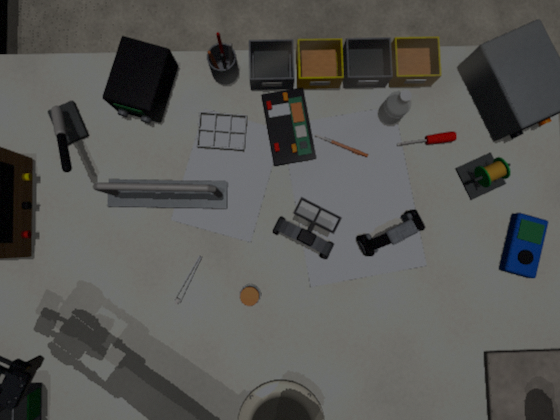

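Run:
```python
import cv2,numpy as np
s=cv2.imread('pics/scene1.png');t=cv2.imread('pics/top1.png')
def c(i,u,v,w,h,W,H):
    return cv2.convertScaleAbs(cv2.resize(i[v:v+h,u:u+w],(W,H),interpolation=cv2.INTER_CUBIC),alpha=2.2)
a=np.hstack([c(s,200,170,100,75,400,300),c(t,260,190,100,75,400,300)])
b=np.hstack([c(s,335,145,160,120,400,300),c(t,80,140,160,120,400,300)])
cv2.imwrite('pics/z1.png',np.vstack([a,b]))
```

```text
(no output)
```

View pics/z1.png

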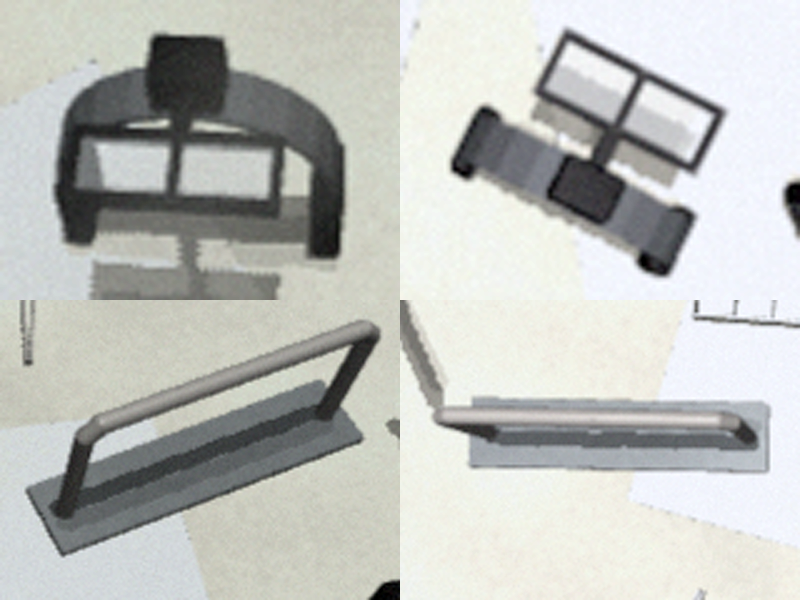

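Run:
```python
from h import *
S=manip.snapshot('scene');T=manip.snapshot('top')
s4=lambda x,y:(200+x/4,170+y/4); t4=lambda x,y:(260+(x-400)/4,190+y/4)
s2=lambda x,y:(335+x/2.5,145+(y-300)/2.5); t2=lambda x,y:(80+(x-400)/2.5,140+(y-300)/2.5)
f=lambda n,a,b:(print(n,tri(S,a,T,b)[0].round(4),round(tri(S,a,T,b)[1],4)),tri(S,a,T,b)[0])[1]
a=f('lensL',s4(278,216),t4(567,30));b=f('lensR',s4(72,205),t4(726,110))
print('yaw y-axis',np.degrees(np.arctan2(*(a-b)[[1,0]])))
f('lamp top mid-back',s4(188,36),t4(580,205))
A=f('barL',s2(368,330),t2(440,416));B=f('barR',s2(98,428),t2(735,421))
print('bar mid',(A+B)/2,np.degrees(np.arctan2(*(A-B)[[1,0]])),np.linalg.norm(A-B))
C=[atz(T,t4(*p),.145) for p in((567,30),(726,110),(697,175),(535,95))];C=np.array(C)
print('lens',C.round(4),C.mean(0)); d=C[0]+C[3]-C[1]-C[2]; print(np.degrees(np.arctan2(d[1],d[0])))
d/=np.linalg.norm(d); n=np.array([-d[1],d[0],0]); n*=np.sign(-n[0]); print('centre from lens',C.mean(0)+.054*n)
P=np.array([atz(T,t2(*p),.008) for p in((472,398),(770,404),(768,472),(471,467))]);print('plate top',P.mean(0),np.degrees(np.arctan2(*(P[0]+P[3]-P[1]-P[2])[[1,0]])))
Q=np.array([atz(S,s2(*p),.008) for p in((28,490),(66,553),(362,437),(320,380))]);print('plate scene',Q.mean(0),np.degrees(np.arctan2(*(Q[2]+Q[3]-Q[1]-Q[0])[[1,0]])))
print('lamp top',atz(T,t4(588,186),.155))
from scipy.spatial.transform import Rotation as R
print(R.from_quat(manip.get_obs()['ee_rot']).as_matrix().round(3))
```

```text
lensL [ 0.542  -0.0582  0.132 ] 0.0016
lensR [ 0.4954 -0.1439  0.132 ] 0.005
yaw y-axis 61.48741611556733
lamp top mid-back [ 0.4442 -0.0609  0.1516] 0.0013
barL [0.5787 0.3996 0.1241] 0.0024
barR [0.5699 0.1415 0.134 ] 0.0124
bar mid [0.5743228  0.27052733 0.12908185] 88.0431602453452 0.2584669093700845
lens [[ 0.5403 -0.058   0.145 ]
 [ 0.4938 -0.1441  0.145 ]
 [ 0.4586 -0.1268  0.145 ]
 [ 0.5049 -0.0393  0.145 ]] [ 0.49939609 -0.09204096  0.145     ]
61.88261299545523
centre from lens [ 0.45176896 -0.06659187  0.145     ]
plate top [0.57191853 0.26764691 0.008     ] 87.45168409783969
plate scene [0.57854326 0.26680068 0.008     ] 87.86489801765904
lamp top [ 0.45409921 -0.06592858  0.155     ]
[[ 0.903 -0.     0.429]
 [-0.429 -0.     0.903]
 [-0.    -1.    -0.   ]]
```

Emit:
{"api": "jog_arm", "payload": {
  "motion": [110,-20,-110,0,0.7,0,100,218,-20,-220,0,1.4,0,100,328,-20,-330,0,2.1,0,100,437,-20,-440,0,2.8,0,100,437,-20,-440,0,2.8,0,100,437,-20,-440,0,2.8,0,100,437,-20,-440,0,2.8,0,100,437,-20,-440,0,2.8,0,100,437,-20,-440,0,2.8,0,100,437,-20,-440,0,2.8,0,100,437,-20,-440,0,2.8,0,100,437,-20,-440,0,2.8,0,100,437,-20,-440,0,2.8,0,100,437,-20,-440,0,2.8,0,100,437,-20,-440,0,2.8,0,100,437,-20,-440,0,2.8,0,100],
  "force": 25
}}

```text
clock: 3.2
position: [0.4526, -0.0654, 0.2346]
ee_rot: [0.686, -0.172, 0.172, -0.686]
wrist_force: [0.0, 0.4, 0.5]
width: 0.997
```

Run:
```python
from h import *
S=snap('scene');T=snap('top')
o=manip.get_obs();p=o['position'];print(p,o['qpos'].round(2))
from scipy.spatial.transform import Rotation as R
print(R.from_quat(o['ee_rot']).as_matrix().round(3))
c=lambda i,u,v:cv2.convertScaleAbs(cv2.resize(i[v:v+112,u:u+100],(400,450),interpolation=cv2.INTER_CUBIC),alpha=2.2)
print(proj(S,[p,[.453,-.066,.155]]),proj(T,[p,[.453,-.066,.155]]))
cv2.imwrite('pics/z2.png',np.hstack([c(S['color'],200,130),c(T['color'],260,180)])[:,:,::-1])
```

```text
[ 0.45262769 -0.06561524  0.23461076] [-0.41 -0.17  1.89 -0.    1.43 -1.49]
[[ 0.881  0.     0.473]
 [-0.473 -0.     0.881]
 [ 0.    -1.    -0.   ]]
[[242.49473527 156.28511603]
 [245.82667295 182.37626249]] [[310.26596557 236.69817273]
 [307.04950541 237.00732328]]
```

View pics/z2.png

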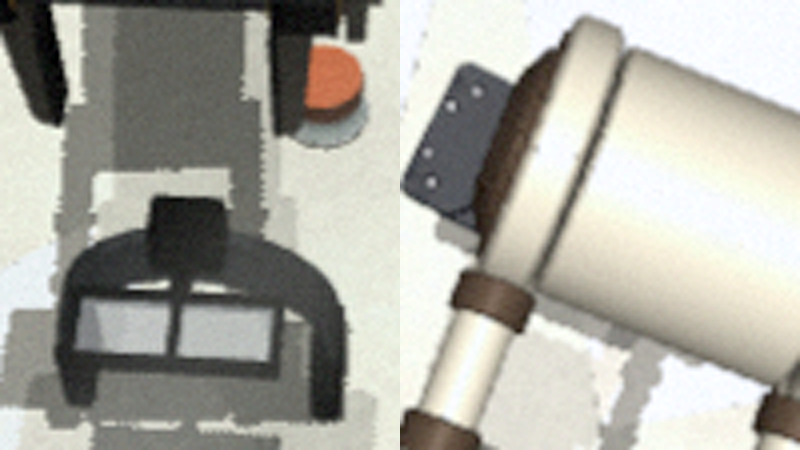

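Emit:
{"api": "jog_arm", "payload": {
  "motion": [0,40,0,0,0,0,100,0,70,0,0,0,0,100,0,90,0,0,0,0,100,0,104,0,0,0,0,100,0,104,0,0,0,0,100,0,104,0,0,0,0,0,0,104,0,0,0,0,0,0,104,0,0,0,0,0,0,104,0,0,0,0,0,0,104,0,0,0,0,0,0,104,0,0,0,0,0,0,104,0,0,0,0,0,0,104,0,0,0,0,0],
  "force": 25
}}

```text
clock: 4.92
position: [0.4527, -0.0657, 0.1306]
ee_rot: [-0.686, 0.172, -0.172, 0.686]
wrist_force: [1.3, 1.1, -0.1]
width: 0.39
```

Emit:
{"api": "jog_arm", "payload": {
  "motion": [0,-10,0,0,0,0,0,0,-30,0,0,0,0,0,0,-60,0,0,0,0,0,0,-90,0,0,0,0,0,0,-120,0,0,0,0,0,0,-150,0,0,0,0,0,0,-175,0,0,0,0,0,0,-190,0,0,0,0,0,0,-190,0,0,0,0,0,0,-190,0,0,0,0,0]
}}

```text
clock: 6.18
position: [0.4522, -0.0655, 0.3194]
ee_rot: [-0.686, 0.173, -0.172, 0.686]
wrist_force: [0.2, -0.1, -2.0]
width: 0.386
```

Run:
```python
from h import *
S=snap('scene');T=snap('top')
o=manip.get_obs();p=o['position'];print(p,o['wrist_force'],o['moment'],o['width'])
c=lambda i,u,v:cv2.convertScaleAbs(cv2.resize(i[v:v+150,u:u+133],(400,450),interpolation=cv2.INTER_CUBIC),alpha=2.2)
cv2.imwrite('pics/z3.png',np.hstack([c(S['color'],180,60),c(T['color'],250,160)])[:,:,::-1])
from scipy.spatial.transform import Rotation as R
M=R.from_quat(o['ee_rot']).as_matrix();t=np.array([.574,.267,p[2]])
print(M.round(3),(M.T@(t-p)*1000).round(1))
```

```text
[ 0.45209848 -0.06552156  0.31927911] [-0.181761    0.61329755 -1.02314279] [-0.01614854  0.04527059 -0.04350711] 0.38634646155450875
[[ 0.881 -0.002  0.473]
 [-0.473  0.001  0.881]
 [-0.002 -1.    -0.   ]] [-49.9   0.  350.6]
```

View pics/z3.png

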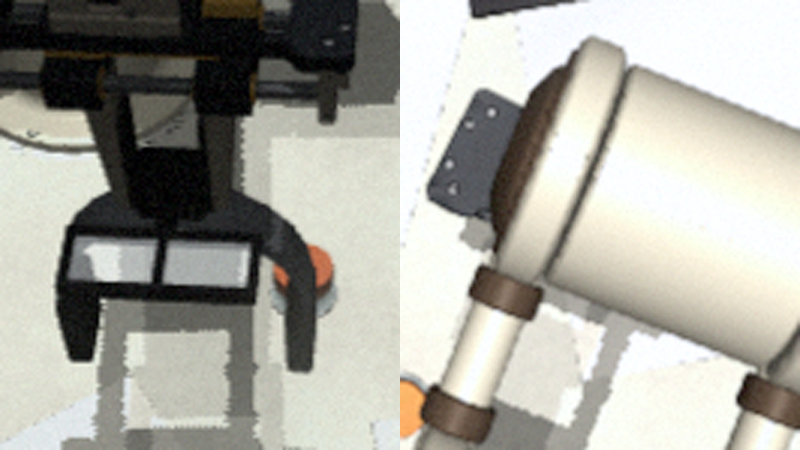

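Emit:
{"api": "jog_arm", "payload": {
  "motion": [-2,0,15,0,3,0,0,-7,0,50,0,9,0,0,-14,0,95,0,17,0,0,-20,0,140,0,26,0,0,-27,0,185,0,34,0,0,-34,0,230,0,43,0,0,-40,0,275,0,51,0,0,-45,0,315,0,58,0,0,-49,0,340,0,62,0,0,-50,0,350,0,64.1,0,0,-50,0,350,0,64.1,0,0,-50,0,350,0,64.1,0,0,-50,0,350,0,64.1,0,0,-50,0,350,0,64.1,0,0]
}}

```text
clock: 8.02
position: [0.5741, 0.2659, 0.3207]
ee_rot: [0.49, -0.51, 0.51, -0.49]
wrist_force: [-0.4, 0.3, -1.4]
width: 0.387
```

Run:
```python
from h import *
S=snap('scene');T=snap('top')
o=manip.get_obs();p=o['position'];print(p,o['wrist_force'],o['width'])
from scipy.spatial.transform import Rotation as R
M=R.from_quat(o['ee_rot']).as_matrix();print(M.round(3))
c=lambda i,u,v:cv2.convertScaleAbs(cv2.resize(i[v:v+150,u:u+133],(400,450),interpolation=cv2.INTER_CUBIC),alpha=2.2)
cv2.imwrite('pics/z4.png',np.hstack([c(S['color'],345,110),c(T['color'],90,110)])[:,:,::-1])
```

```text
[0.57411887 0.26604663 0.32073838] [-0.15334377  0.41686093 -1.50658169] 0.39054122091860616
[[-0.041  0.     0.999]
 [-0.999  0.    -0.041]
 [-0.    -1.     0.   ]]
```

View pics/z4.png

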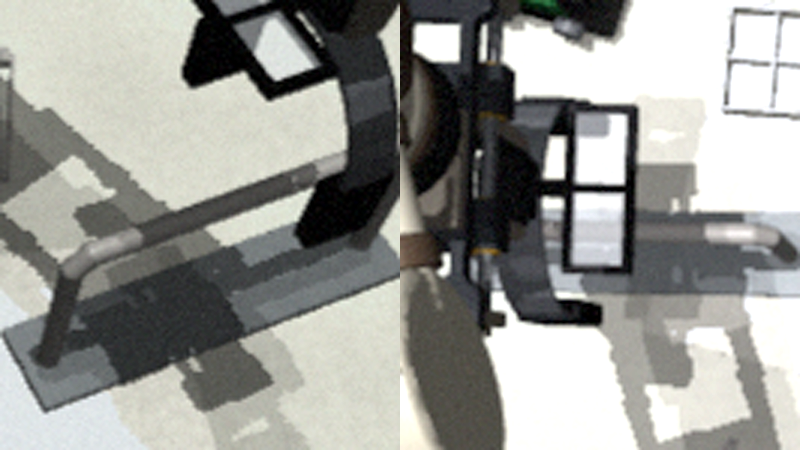

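Run:
```python
from h import *
T=snap('top')
k=400/133
L=np.array([atz(T,(90+(x-400)/k,110+y/3),.331) for x,y in((575,105),(637,105),(632,270),(565,270))]);print(L.round(3),L.mean(0))
for u,v in((96,186.4),(155,187.4),(214,188.4)): print(atz(T,(u,v),.137).round(4))
print(atz(T,(90+345/k,110+233/3),.145))
```

```text
[[0.621 0.225 0.331]
 [0.62  0.189 0.331]
 [0.523 0.192 0.331]
 [0.524 0.231 0.331]] [0.57204443 0.20927893 0.331     ]
[0.5776 0.3955 0.137 ]
[0.572  0.2658 0.137 ]
[0.5665 0.1356 0.137 ]
[0.56755819 0.15487236 0.145     ]
```

Emit:
{"api": "jog_arm", "payload": {
  "motion": [0,15,-2,0,0,0,0,0,40,-2,0,0,0,0,0,70,-2,0,0,0,0,0,100,-2,0,0,0,0,0,125,-2,0,0,0,0,0,145,-2,0,0,0,0,0,155,-2,0,0,0,0,0,160,-2,0,0,0,0,0,164,-2,0,0,0,0,0,164,-2,0,0,0,0,0,164,-2,0,0,0,0]
}}

```text
clock: 9.55
position: [0.5725, 0.2665, 0.1572]
ee_rot: [0.489, -0.51, 0.51, -0.49]
wrist_force: [-0.1, 0.4, -1.1]
width: 0.388
```

Emit:
{"api": "jog_arm", "payload": {
  "motion": [0,1,0,0,0,0,0,0,2,0,0,0,0,0,0,3,0,0,0,0,0,0,3,0,0,0,0,0]
}}

```text
clock: 10.05
position: [0.572, 0.2663, 0.1534]
ee_rot: [-0.49, 0.51, -0.51, 0.49]
wrist_force: [0.7, 0.1, -1.3]
width: 0.39
```

Emit:
{"api": "jog_arm", "payload": {
  "motion": [0,1,0,0,0,0,0,0,2,0,0,0,0,0,0,2,0,0,0,0,0]
}}

```text
clock: 10.42
position: [0.5723, 0.2664, 0.1525]
ee_rot: [0.49, -0.51, 0.51, -0.49]
wrist_force: [-3.7, -1.3, 3.8]
width: 0.389
```

Run:
```python
from h import *
S=snap('scene')
o=manip.get_obs();print(o['position'],o['wrist_force'],o['width'])
cv2.imwrite('pics/z5.png',cv2.convertScaleAbs(cv2.resize(S['color'][100:250,335:495],(800,600)[:2] if 0 else (640,600),interpolation=cv2.INTER_CUBIC),alpha=2.2)[:,:,::-1])
```

```text
[0.57224998 0.26642072 0.15244974] [-3.29876789 -0.65391121  5.07913804] 0.38974614254484535
```

View pics/z5.png

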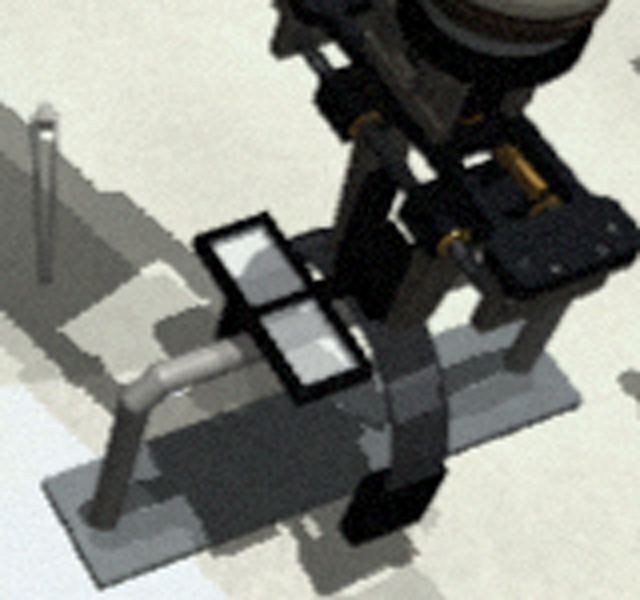

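Emit:
{"api": "jog_arm", "payload": {
  "motion": [0,-1,-1,0,0,0,0,0,-1,-2,0,0,0,0,0,-1,-2,0,0,0,0],
  "force": 10
}}

```text
clock: 10.85
position: [0.5703, 0.2665, 0.1525]
ee_rot: [0.49, -0.51, 0.51, -0.49]
wrist_force: [0.0, -0.5, -0.1]
width: 0.39
```

Emit:
{"api": "jog_arm", "payload": {
  "motion": [0,0,0,0,0,0,42,0,0,0,0,0,0,45,0,0,0,0,0,0,50,0,0,0,0,0,0,60,0,0,0,0,0,0,75,0,0,0,0,0,0,100,0,0,0,0,0,0,100,0,0,0,0,0,0,100,0,0,0,0,0,0,100]
}}

```text
clock: 11.98
position: [0.5701, 0.2664, 0.1526]
ee_rot: [0.49, -0.51, 0.51, -0.49]
wrist_force: [-0.4, 0.8, 0.1]
width: 0.999
```

Emit:
{"api": "jog_arm", "payload": {
  "motion": [0,-5,0,0,0,0,100,0,-15,0,0,0,0,100,0,-35,0,0,0,0,100,0,-60,0,0,0,0,100,0,-90,0,0,0,0,100,0,-120,0,0,0,0,100,0,-150,0,0,0,0,100,60,-150,-60,0,0,0,100,120,-150,-120,0,0,0,100,150,-150,-170,0,0,0,100,150,-150,-200,0,0,0,100,150,-150,-200,0,0,0,100,150,-150,-200,0,0,0,100,150,-150,-200,0,0,0,100,150,-150,-200,0,0,0,100]
}}

```text
clock: 13.85
position: [0.365, 0.1249, 0.3026]
ee_rot: [-0.49, 0.51, -0.51, 0.49]
wrist_force: [-0.3, -0.5, 0.0]
width: 0.998
```

Run:
```python
from h import *
S=snap('scene');T=snap('top')
o=manip.get_obs();print(o['clock'],o['position'],o['wrist_force'],o['width'])
for c,s in(('scene',S),('top',T)):
    E=s['extrinsics']
    for t in('magnifier','headphones'):
        for r in manip.spot_in(c,t)[:1]: print(c,t,r['conf'],(E[:3,:3]@r['location']+E[:3,3]).round(3))
c=lambda i,u,v:cv2.convertScaleAbs(cv2.resize(i[v:v+150,u:u+133],(400,450),interpolation=cv2.INTER_CUBIC),alpha=2.2)
cv2.imwrite('pics/z6.png',np.hstack([c(S['color'],350,110),c(T['color'],90,110)])[:,:,::-1])
```

```text
13.95 [0.36469087 0.12487597 0.3024077 ] [-0.08848869 -0.05753838 -0.31378452] 0.9997613272391854
scene magnifier 0.61 [0.59  0.247 0.161]
scene headphones 0.64 [ 0.472 -0.291  0.089]
top magnifier 0.87 [0.573 0.25  0.16 ]
top headphones 0.9 [ 0.459 -0.265  0.107]
```

View pics/z6.png

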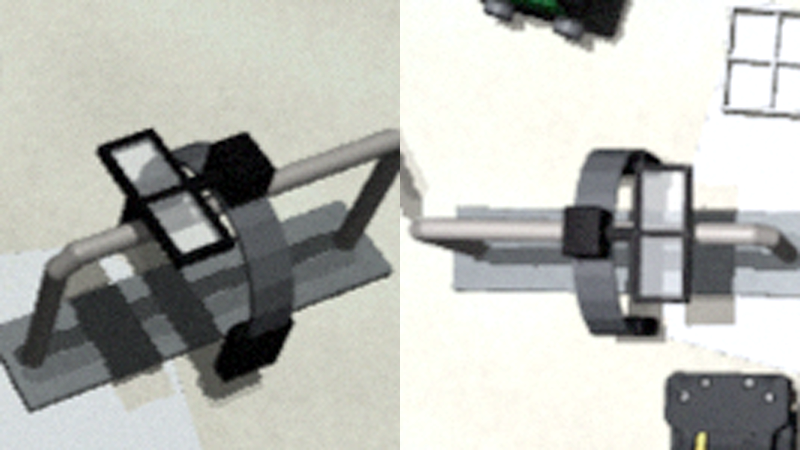

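Run:
```python
from h import *
from scipy.optimize import least_squares
from scipy.spatial.transform import Rotation as R
S=snap('scene');T=snap('top');k=400/133
P=np.array([[-.034,.05,.145],[-.034,-.05,.145],[-.074,.05,.145],[-.074,-.05,.145]])
s=np.array([(153,128),(232,242),(97,150),(180,266)])/k+[350,110]
t=(np.array([(636,299),(640,167),(690,300),(691,167)])-[400,0])/k+[90,110]
lt=(np.array([[585,232]])-[400,0])/k+[90,110]
def pts(x): return lambda Q:R.from_euler('ZYX',x[3:]).apply(Q-[0,0,.123])+x[:3]
f=lambda x:np.r_[(proj(S,pts(x)(P))-s).ravel(),(proj(T,pts(x)(P))-t).ravel(),(proj(T,pts(x)(np.array([[0,0,.155]])))-lt).ravel()]
r=least_squares(f,[.571,.266,.145,1.53,0,0]);print(r.x[:3],np.degrees(r.x[3:]),np.abs(r.fun).max().round(2),np.sqrt((r.fun**2).mean()))
```

```text
[0.5699826  0.26538718 0.13794312] [88.12341586 -0.52309134 -1.86573973] 1.18 0.7260845757817218
```

Emit:
{"api": "jog_arm", "payload": {
  "motion": [0,0,0,0,0,0,100,0,0,0,0,0,0,100,0,0,0,0,0,0,100,0,0,0,0,0,0,100,0,0,0,0,0,0,100,0,0,0,0,0,0,100,0,0,0,0,0,0,100,0,0,0,0,0,0,100,0,0,0,0,0,0,100,0,0,0,0,0,0,100,0,0,0,0,0,0,100,0,0,0,0,0,0,100,0,0,0,0,0,0,100,0,0,0,0,0,0,100,0,0,0,0,0,0,100,0,0,0,0,0,0,100]
}}

```text
clock: 16.25
position: [0.3642, 0.1247, 0.3026]
ee_rot: [-0.49, 0.51, -0.51, 0.49]
wrist_force: [-1.0, 0.1, 0.8]
width: 1.0
```

Run:
```python
from h import *
S=snap('scene')['color'].astype(int);T=snap('top')['color'].astype(int)
S2=cv2.imread('pics/z6.png').astype(int)
c=lambda i,u,v:cv2.convertScaleAbs(cv2.resize(i[v:v+150,u:u+133].astype(np.uint8),(400,450),interpolation=cv2.INTER_CUBIC),alpha=2.2)
n=np.hstack([c(S,350,110),c(T,90,110)])[:,:,::-1].astype(int);d=np.abs(n-S2);print(d.mean(),(cv2.blur(d.astype(np.float32),(9,9))>40).sum())
cv2.imwrite('pics/z7.png',n)
```

```text
2.374934259259259 136[ WARN:0@2.139] global loadsave.cpp:1063 imwrite_ Unsupported depth image for selected encoder is fallbacked to CV_8U.
```

```bash
python3 -c "
from workcell import manip
print(manip.job_done())"
```

```text
the job is handed in; nothing more can be done
None
```

I hung the head magnifier on the rail bar and handed the job in at about 16 s of the 51 s allowed. I gripped it by the lamp housing, lifted it, turned it about 64°, lowered it until the crown touched the bar (about 5 N), then released it and backed the arm away.

Last checks:
- **Position:** a pose fit from both cameras put the crown at (0.570, 0.265). That is about 2 mm off the bar's axis and within about 5 mm of mid-length.
- **Angle:** the magnifier's x axis is within about 1° of the bar's direction, and it hangs about 2° off upright.
- **At rest:** pictures taken about 2 s apart showed practically no change.
- **Headphones:** they did not move beyond the network's noise of about 4 mm.
- **Robot:** the arm is clear of everything.

**Disagreement:** the same fit gave a crown height of 138 mm, against 145 mm for the top of the bar. My earlier two-view height of the bar (129 mm against an expected 137 mm for its axis) read low by about as much. The arm also felt contact where a 145 mm bar should be, so I took this as a measuring bias rather than a real error.

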